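# Start the test kiln from the potter's bench

### The arm

A 6-joint arm with a two-finger parallel gripper is mounted at the origin on the work surface. World frame = base frame: x ahead of the robot, y to its left, z up, the work surface at z = 0. Lengths are in m, angles in rad, forces in N, time in s.
With the tool pointing down it reaches from about 0.3 to 0.775 m from the base axis. Payload 14.6 kg.
Tool frame: the origin (TCP) lies midway between the tips of the shut fingers; the grasp point (between the pads) lies 19 mm behind it; z points along the fingers, y is the line along which they close (so a half turn about z gives the same grasp; the last joint's range is limited). The gripper opens to 94 mm and grips with 3 to 60 N. Pads are 16 mm wide; open, the fingers measure 119 mm over their backs; the gripper's body (75 mm by 177 mm) begins 78 mm behind the grasp point.
Start: joints at [-1.359, 0.3, 1.521, -0, 1.321, -0.067], TCP at [0.151, -0.529, 0.205] pointing down, gripper open.
Joint ranges: [-3.03, 3.03], [-0.79, 2.21], [0.23, 2.52], [-1.04, 4.18], [0, 3.07], [-2.55, 2.55]. Speed limits (rad/s): [2.22, 2.22, 2.57, 3.14, 3.14, 3.14].

### API

Orientations are given as [roll, pitch, yaw] about the fixed x, y, z axes, in that order (R = Rz(yaw) Ry(pitch) Rx(roll)).
In Python, from station import telemetry, optics, ctrl gives the robot as it stands.
- The arm moves only by the tool carry_out, never from a script. Its argument "plan" is a list that holds one entry, the list of rows, each a list of 7 numbers: the shift along the tool's x, y, z in mm, then the turn, a rotation vector about the tool's x, y, z in rad, then the finger opening in mm, from 0 to 94. A call has 1 to 20 rows; each row shifts and turns the commanded pose from where the row before left it, along the tool's axes as they then stand; what a row does not reach is not made up. A row lasts 1/12 s, in which the tool goes at most 41.7 mm and 7.16 degrees, less where a joint would pass 70% of its speed; a pose out of reach is approached as far as the arm can. A call with a gripper value outside its range is refused whole. The fingers move at their own pace and stop on an object; "squeeze" is the grip in N (left out, the last holds). Time passes only in rows, so rows that do not move let the fingers close. It gives the time, the measured TCP pose, the force, the opening and the grip force at its end, in the units of the state.
- telemetry.get_obs(): the state, without advancing time (a new reading comes with each control period).
- optics.camera(name): name is "scene" or "top" or "wrist"; returns a dict with "pixels" (400x640x3 uint8, red, green, blue), "intrinsics" (3x3 intrinsics, pixels), "dist_coeffs" ([k1, k2, p1, p2, k3] as OpenCV has them; the pictures are not rectified), "origin" and "rotation" of the camera in the world. Camera axes: x right, y down, z forward; pixel columns grow to the right and rows downward; lengths in m; the calibration is good to about 2 mm. A picture is of the moment at which its call begins. There is no depth.
- ctrl.hand_in(): hands the job in; it is judged then, once.
The state is a dict: "time_s": time; "qpos": joint angles; "joint_vel": joint speeds; "tau": joint torques, N m; "ee_pos": TCP position; "eef_rot": TCP orientation; "force": force on the tool from outside, world axes, zero at the start; "moment": the same for the moment, N m; "grip_width": finger opening in m; "grip_force": force on a finger pad.
Only numpy, scipy, OpenCV 4.12 (cv2) and the standard library are available. Lean on these libraries where they do the work, as an engineer would, in place of code of your own. Each camera call takes 0.05 s, during which the arm holds its last target. There are 200 camera calls.

### The job

Start the kiln: first switch on the vent fan by pushing the raised half of the paddle rocker on the small switch box all the way down, then push the controller's square key fully in, and then push the long bar key fully in, hold it there for about a second and let it spring back out. Only push with the fingertips and pick nothing up; press these three in this order, leave the round key alone, and leave both boxes and everything else where they stand.

Things in the scene. Friction and masses are not known exactly. Their poses are not given: they have to be found in the camera images.
- vent_box: Vent fan switch box: light grey case 120 (its x) x 85 (its y) x 50 mm tall, loose on rubber feet (0.5 to 1 kg), turned any way round. Origin: centre of its underside. On top a dark grey paddle rocker, 72 mm along the box's x, 40 mm wide, hinged across its middle (along the box's y, 54 mm above the bench). The half on the box's +x side slopes up at the start; the other lies level.
- rocker_raised (a point): Point on the face of the rocker's half that is raised at the start, 26 mm out from the hinge and midway across its width; it moves with the rocker. It starts about 63 mm above the bench and is 54 mm above it when that half lies level, fully pushed down.
- rocker (a joint): Rocker angle in rad: near 0 (up to 0.03) is off, 0.36 is fully on, when the half raised at first lies level and the other half stands up. A stiff hinge: it needs about 3 N near the outer end of the raised half and stays wherever it is left.
- controller: Kiln controller: light grey desk box 200 (its x) x 220 (its y) x 50 mm tall, fixed, turned up to 23 degrees. Origin: centre of its underside. On its flat deck are three dark grey keys, tops 12 mm above the deck, moving straight down 8 mm, and a display. In its frame (x away from the robot, y to the left) the bar key is at (-55, 0) mm, the square key at (15, 55), the round key at (15, -55).
- square_key_top (a point): Centre of the top of the square key (32 x 32 mm), 62 mm above the bench when out, 54 mm when fully in; moves with the key.
- square_key (a joint): How far the square key is pressed, in m: 0 to 0.001 at the start, 0.008 fully in. It takes about 2.5 N, and stays where it is left (does not spring back).
- bar_key_top (a point): Centre of the top of the long bar key (26 mm along the controller's x, 90 mm along its y), 62 mm above the bench when out, 54 mm when fully in; moves with the key.
- bar_key (a joint): How far the bar key is pressed, in m: 0 out, 0.008 fully in. Sprung: it starts to move at about 1.2 N, is fully in at about 4 N and comes back out when released.
- round_key_top (a point): Centre of the top of the round key (32 mm across), 62 mm above the bench; not to be pressed.
- round_key (a joint): How far the round key is pressed, in m: 0 out, 0.008 fully in; about 2.5 N, stays where it is left. Leave it out.
- kiln_post: Bystander, loose: a small plaster-white cylinder, 28 mm across and 38 mm tall, standing on the controller's back left corner behind the square key (50 to 75 mm from its centre, away from the bar). Origin: centre of its underside.
- tall_post: Bystander, loose: a plaster-white cylinder, 36 mm across and 70 mm tall, standing on the bench between the boxes. Origin: centre of its underside.
- wood_knife: Bystander, loose: a flat wooden modelling knife lying on the bench between the boxes, about 205 mm long (its own x), 8 mm thick. Origin: centre of its underside.
- tool_pot: Bystander, loose: a plaster-coloured pot, 125 mm across, with wooden tools standing in it up to 215 mm high. Origin: centre of its underside.
- bowl: Bystander, loose: a terracotta bowl, 130 mm across, 60 mm tall. Origin: centre of its underside.
- mug: Bystander, loose: a white mug, 80 mm across, 90 mm tall. Origin: centre of its underside.
- callipers: Bystander, loose: flat wooden callipers lying on the bench, about 200 mm long, 14 mm tall. Origin: centre of its underside.
- loop_tool: Bystander, loose: a trimming tool lying on the bench, about 180 mm long, 17 mm tall. Origin: centre of its underside.

How it is judged:
On the way, in this order (a step that is already met when the one before it is completed fails the run):
1. the rocker is pushed over to on (beyond 0.30 rad of 0.36) (value of joint rocker above 0.3 rad), for 0.1 s.
2. the square key is pushed in (more than 6 of 8 mm) (value of joint rocker above 0.3 rad and value of joint square_key above 0.006 m), for 0.1 s.
3. the bar key is held in (more than 6 of 8 mm) for 0.6 s (all of step 2 and value of joint bar_key above 0.006 m), for 0.6 s.
At the end, for the whole second after the job is handed in: The rocker is on (beyond 0.30 rad), the square key is in by more than 6 mm and has stayed there, the bar key is out again (within 2 mm), the round key was never pressed 3 mm, the switch box stands flat within 25 mm of where it was, the small post within 20 mm and every other bystander within 30 mm (all of step 2 and value of joint bar_key below 0.002 m and value of joint round_key below 0.003 m and angle between vent_box's own z axis and vertical below 0.1 rad and linear speed of vent_box below 0.02 m/s and distance of kiln_post from where it was at the start of the episode below 0.02 m and distance of each of tall_post, wood_knife, tool_pot, bowl, mug, callipers, loop_tool from where it was at the start of the episode below 0.03 m and distance of vent_box from where it was at the start of the episode below 0.025 m); the robot touches nothing.
It fails at once if the square key is pressed (3 mm) while the rocker is not on (value of joint square_key above 0.003 m and value of joint rocker below 0.28 rad).
It fails at once if the bar key is pressed (3 mm) while the square key is not in or the rocker is not on (value of joint bar_key above 0.003 m and (value of joint square_key below 0.0055 m or value of joint rocker below 0.28 rad)).
It fails at once if the round key is pressed (3 mm) (value of joint round_key above 0.003 m).
It fails at once if the switch box is lifted more than 15 mm, shifted more than 25 mm or tipped (height (world z) of vent_box above 0.015 m or distance of vent_box from where it was at the start of the episode above 0.025 m or angle between vent_box's own z axis and vertical above 0.25 rad).
It fails at once if a bystander is moved or lifted (the small post by more than 20 mm, any other by more than 30 mm) (distance of kiln_post from where it was at the start of the episode above 0.02 m or distance of any of tall_post, wood_knife, tool_pot, bowl, mug, callipers, loop_tool from where it was at the start of the episode above 0.03 m).
It also fails if it takes over 48 s, if anything falls off the work surface, if the arm or the gripper's body presses on something with over 40 N, if the wrist force passes 120 N, or if a joint passes its speed limit or range.

## Working session

There is one attempt and no reset: what is moved stays moved. The work goes in short steps, Python scripts to look and compute and a tool call to move; the robot and the scene stay as the last step left them, time stands still between calls to the robot, and variables do not carry over. Pictures are saved under pics/ and viewed, at most 10 in all, crops included, and the job is handed in when it is done.

Besides the shell and the picture viewer there is one more tool, called after "Request:" by a JSON object that holds its "api" and its "payload". carry_out: Moves the arm, as the interface text tells. Its arguments: {"type":"object","properties":{"plan":{"type":"array","items":{"type":"array","items":{"type":"array","items":{"type":"number"}}}},"squeeze":{"type":"number"}},"required":["plan"]}

```bash
mkdir -p pics; cat > h.py <<'E'
import numpy as np, cv2
from station import telemetry, optics, ctrl
def snap(n,f):
    c=optics.camera(n); cv2.imwrite(f'pics/{f}.png',c['pixels'][:,:,::-1]); np.savez(f'pics/{f}.npz',**{k:np.array(c[k]) for k in c if k!='pixels'}); return c
def toworld(f,uv,z):
    c=np.load(f'pics/{f}.npz'); n=cv2.undistortPoints(np.array(uv,float).reshape(-1,1,2),c['intrinsics'],c['dist_coeffs'])[:,0]
    d=np.c_[n,np.ones(len(n))]@c['rotation'].T; o=c['origin']; return o+d*((np.array(z)-o[2])/d[:,2])[:,None]
E
python3 - <<'E'
from h import *
for n in('top','scene'): c=snap(n,n+'0'); print(c['origin'],c['rotation'])
print(telemetry.get_obs())
E
```

```text
[0.33952247 0.02314464 1.2798482 ] [-2.94170805 -0.00462139 -1.57244982]
[ 1.10206137 -0.390478    0.93772077] [-2.52767425  0.01450764  0.87400217]
{'time_s': 0.1, 'qpos': array([-1.35859622e+00,  3.00427938e-01,  1.52153589e+00, -1.02219737e-05,
        1.32067380e+00, -6.66074914e-02]), 'joint_vel': array([ 0.00100748, -0.00135655, -0.00119368,  0.00083027, -0.00099385,
       -0.00053551]), 'tau': array([ 1.75660211e-03, -5.32641506e+01, -3.53285623e+01,  7.09802750e-02,
        2.34495598e-02, -7.25032783e-05]), 'ee_pos': array([ 0.15130592, -0.52853226,  0.20492911]), 'eef_rot': array([-3.14054934e+00, -5.96724181e-05,  2.78810102e-01]), 'force': array([ 0.75696338, -0.19499208,  0.2153588 ]), 'moment': array([0.04548669, 0.04455199, 0.03730404]), 'grip_force': 0.0, 'grip_width': 0.09359003182535623}
```

View pics/top0.png

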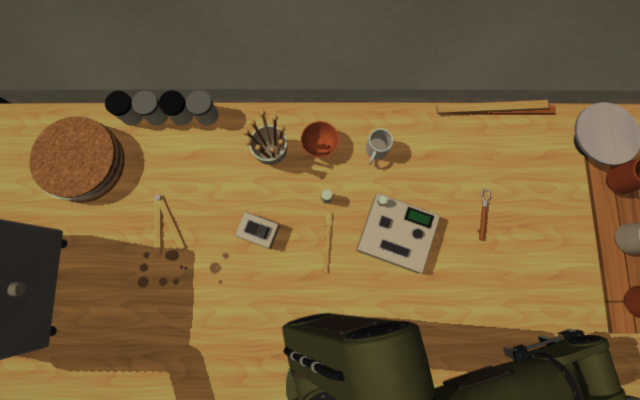

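View pics/scene0.png

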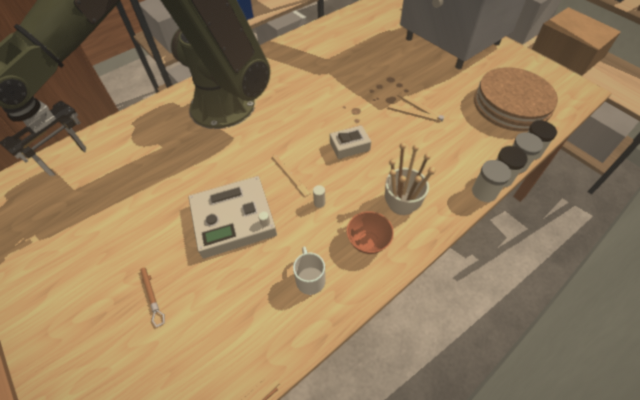

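The top view shows the vent box near (258,230), the controller near (399,234), the small post at (383,200), the tall post at (327,195) and the knife at (327,243). The rotation comes as roll, pitch, yaw, so I'll fix the helper for that and enlarge both boxes.

```bash
sed -i 's/^import numpy.*/&\nfrom scipy.spatial.transform import Rotation as Ro/; s/c\[.rotation.\]\.T/Ro.from_euler("xyz",c["rotation"]).as_matrix().T/' h.py
python3 - <<'E'
from h import *
t=cv2.imread('pics/top0.png'); s=cv2.imread('pics/scene0.png')
R=lambda i,f:cv2.resize(i,None,fx=f,fy=f,interpolation=cv2.INTER_CUBIC)
a=R(t[205:255,230:290],6); b=R(t[190:280,350:445],6); 
o=np.zeros((600,800,3),np.uint8); 
a=R(t[208:252,232:284],5); b=R(t[190:275,352:444],5.5)
o[:a.shape[0],:a.shape[1]]=a; o[:b.shape[0],275:275+b.shape[1]]=b
c=R(s[120:162,322:378],4.6); o[300:300+c.shape[0],:c.shape[1]]=c
cv2.imwrite('pics/crop.png',o)
E
```

```text
(no output)
```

View pics/crop.png

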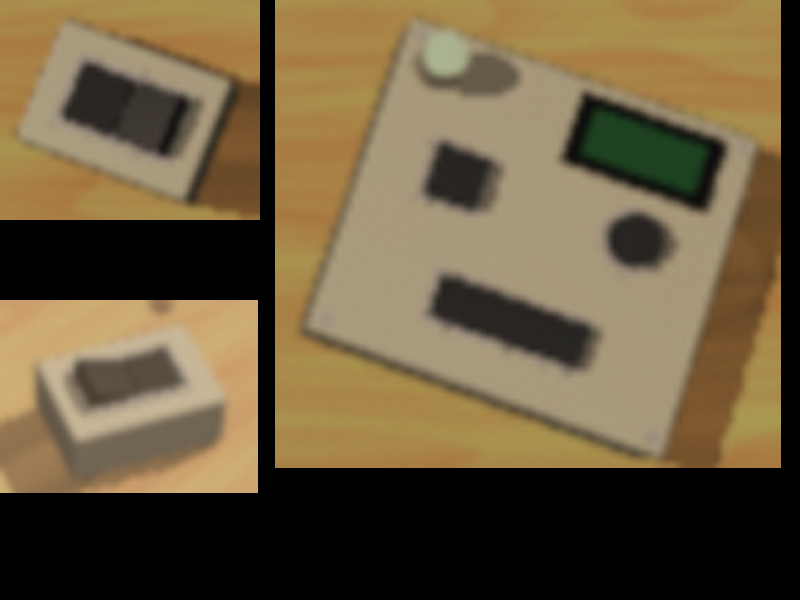

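The crop shows the rocker's raised half on the right, towards the controller: it catches more light, and its end face and shadow show there. The scene view agrees. The box-top corners are clear in both crops, so I'll fit the poses from them.

```bash
python3 - <<'E'
from h import *
A=np.array([(66,20),(235,78),(190,202),(17,138)])/5+[232,208]-.4
B=(np.array([(411,18),(758,148),(661,458),(303,330)])-[275,0])/5.5+[352,190]-.4
def fit(model,W):
    m=np.array(model,float);W=W[:,:2];mc,wc=m.mean(0),W.mean(0)
    U,_,V=np.linalg.svd((m-mc).T@(W-wc));R=(U@V).T
    t=wc-R@mc;print('res mm',np.round(1e3*(W-m@R.T-t),1).tolist());return R,t
# order: image TL,TR,BR,BL
a=toworld('top0',A,[.05]*4);b=toworld('top0',B,[.05]*4)
# vent +x is to image right: TL=(-,+y)
Rv,tv=fit([(-.06,.0425),(.06,.0425),(.06,-.0425),(-.06,-.0425)],a)
# controller x = image up, y=image left
Rc,tc=fit([(.1,.11),(.1,-.11),(-.1,-.11),(-.1,.11)],b)
print('vent',tv,np.degrees(np.arctan2(Rv[1,0],Rv[0,0])),np.linalg.det(Rv))
print('ctl',tc,np.degrees(np.arctan2(Rc[1,0],Rc[0,0])),np.linalg.det(Rc))
print('raised',tv+Rv@[.026,0],'out',tv+Rv@[.032,0])
for n,p in dict(sq=(.015,.055),bar=(-.055,0),rnd=(.015,-.055)).items():print(n,tc+Rc@p)
k=lambda x,y:(np.array([[x-275,y]])/5.5+[352,190]-.4)
print('check sq,bar',toworld('top0',k(457,177),[.062]),toworld('top0',k(510,321),[.062]),'kpost',toworld('top0',k(445,53),[.088]))
r=np.array([[165,118]])/5+[232,208]-.4;print('raised ck',toworld('top0',r,[.063]),'tall',toworld('top0',[[327,193]],[.07]))
E
```

```text
res mm [[-1.8, -0.8], [0.2, 1.2], [0.3, 0.0], [1.3, -0.4]]
res mm [[-1.0, -0.1], [-3.2, 1.9], [3.6, -0.4], [0.6, -1.3]]
vent [0.48198979 0.22146674] -109.55581873203927 1.0000000000000004
ctl [ 0.47142664 -0.23661171] -20.443527752941957 1.0000000000000004
raised [0.47328694 0.19696653] out [0.47127859 0.19131264]
sq [ 0.50469252 -0.19031504]
bar [ 0.41989071 -0.21740109]
rnd [ 0.46627128 -0.2933869 ]
check sq,bar [[ 0.50478085 -0.19078502  0.062     ]] [[ 0.42090131 -0.21856267  0.062     ]] kpost [[ 0.5736855  -0.18179014  0.088     ]]
raised ck [[0.47471626 0.19479525 0.063     ]] tall [[ 0.59798205 -0.005239    0.07      ]]
```

Request:
{"api": "carry_out", "payload": {"plan": [[[0, 0, 0, 0, 0, -0.119, 0], [0, 0, 0, 0, 0, -0.119, 0], [0, 0, 0, 0, 0, -0.119, 0], [0, 0, 0, 0, 0, -0.119, 0], [0, 0, 0, 0, 0, -0.119, 0], [0, 0, 0, 0, 0, -0.119, 0], [0, 0, 0, 0, 0, -0.119, 0], [0, 0, 0, 0, 0, -0.119, 0], [0, 0, 0, 0, 0, 0, 0], [0, 0, 0, 0, 0, 0, 0]]]}}

```text
time_s: 0.93
ee_pos: [0.1513, -0.5287, 0.2052]
eef_rot: [-3.141, -0.0, 1.227]
force: [-0.2, 0.2, -0.3]
grip_width: 0.0306
grip_force: 0.0
```

```bash
cat >> h.py <<'E'
def go(x,y,z):
    o=telemetry.get_obs(); R=Ro.from_euler('xyz',o['eef_rot']).as_matrix()
    print('pose',o['ee_pos'].round(4),o['eef_rot'].round(3),'F',np.round(o['force'],1),'w',o['grip_width'],'t',o['time_s'],'q',o['qpos'].round(2))
    print('shift mm',(R.T@(np.array([x,y,z])-o['ee_pos'])*1e3).round(1))
E
python3 -c "
from h import *; go(.473,.195,.12)"
```

```text
pose [ 0.1513 -0.5287  0.2052] [-3.141 -0.     1.227] F [-0.2  0.2 -0.3] w 0.030626905126924127 t 0.9333 q [-1.36  0.3   1.52  0.    1.32 -1.01]
shift mm [789.7  59.   85.5]
```

Request:
{"api": "carry_out", "payload": {"plan": [[[30, 2, 0, 0, 0, 0, 0], [30, 2, 0, 0, 0, 0, 0], [30, 2, 0, 0, 0, 0, 0], [30, 2, 0, 0, 0, 0, 0], [30, 2, 0, 0, 0, 0, 0], [30, 2, 0, 0, 0, 0, 0], [30, 2, 0, 0, 0, 0, 0], [30, 2, 0, 0, 0, 0, 0], [30, 2, 0, 0, 0, 0, 0], [30, 2, 0, 0, 0, 0, 0], [30, 2, 0, 0, 0, 0, 0], [30, 2, 0, 0, 0, 0, 0], [30, 2, 0, 0, 0, 0, 0], [30, 2, 0, 0, 0, 0, 0], [30, 2, 0, 0, 0, 0, 0], [30, 2, 0, 0, 0, 0, 0], [30, 2, 0, 0, 0, 0, 0], [30, 2, 0, 0, 0, 0, 0], [30, 2, 0, 0, 0, 0, 0], [30, 2, 0, 0, 0, 0, 0]]]}}

```text
time_s: 2.6
ee_pos: [0.3895, 0.0252, 0.2056]
eef_rot: [3.141, -0.0, 1.226]
force: [-0.5, 0.0, 0.0]
grip_width: 0.0001
grip_force: 0.0
```

Request:
{"api": "carry_out", "payload": {"plan": [[[30, 3, 10, 0, 0, 0, 0], [30, 3, 10, 0, 0, 0, 0], [30, 3, 10, 0, 0, 0, 0], [30, 3, 10, 0, 0, 0, 0], [30, 3, 10, 0, 0, 0, 0], [25, 2, 10, 0, 0, 0, 0], [15, 2, 10, 0, 0, 0, 0], [0, 0, 15, 0, 0, 0, 0], [0, 0, 0, 0, 0, 0, 0], [0, 0, 0, 0, 0, 0, 0], [0, 0, 0, 0, 0, 0, 0]]]}}

```text
time_s: 3.52
ee_pos: [0.4706, 0.1961, 0.1212]
eef_rot: [3.141, -0.0, 1.229]
force: [0.0, 0.0, -0.0]
grip_width: 0.0002
grip_force: 0.0
```

```bash
python3 - <<'E'
from h import *
go(.4723,.1945,.075)
w=snap('wrist','w1')['pixels']; t=snap('scene','s1')['pixels']; 
o=np.zeros((600,640,3),np.uint8); o[:300,:480]=cv2.resize(w,(480,300)); o[300:,:450]=cv2.resize(t[100:200,280:430],(450,300),interpolation=cv2.INTER_CUBIC)
cv2.imwrite('pics/v1.png',o[:,:,::-1])
E
```

```text
pose [0.4706 0.1961 0.1212] [ 3.141 -0.     1.229] F [ 0.  0. -0.] w 0.00022100187578988185 t 3.5167 q [ 0.32  0.3   1.73 -0.    1.11  0.67]
shift mm [-0.9  2.1 46.2]
```

View pics/v1.png

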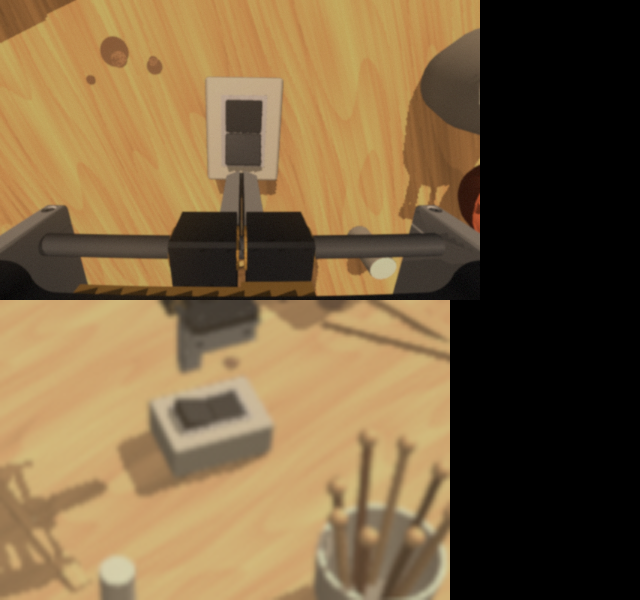

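The wrist view shows the box lined up with the fingers: box centre column about 244, tips at 241. The raised half, rows 133-168, is nearest the tips. I'll check that position with the wrist calibration.

```bash
python3 - <<'E'
from h import *
f=640/480
print(toworld('w1',np.array([(244,133),(243,167),(207,78),(282,79)])*f,[.054,.066,.05,.05]))
E
```

```text
[[0.4833635  0.22152195 0.054     ]
 [0.4702543  0.18817507 0.066     ]
 [0.46599041 0.29024947 0.05      ]
 [0.54081317 0.26248436 0.05      ]]
```

Request:
{"api": "carry_out", "payload": {"plan": [[[0, 2.5, 15, 0, 0, 0, 0], [0, 0, 15, 0, 0, 0, 0], [0, 0, 15, 0, 0, 0, 0], [0, 0, 5, 0, 0, 0, 0], [0, 0, 2, 0, 0, 0, 0], [0, 0, 2, 0, 0, 0, 0], [0, 0, 2, 0, 0, 0, 0], [0, 0, 2, 0, 0, 0, 0], [0, 0, 2, 0, 0, 0, 0], [0, 0, 2, 0, 0, 0, 0], [0, 0, 2, 0, 0, 0, 0], [0, 0, 2, 0, 0, 0, 0], [0, 0, 0, 0, 0, 0, 0]]]}}

```text
time_s: 4.7
ee_pos: [0.4729, 0.1955, 0.0543]
eef_rot: [3.141, -0.0, 1.231]
force: [0.1, -0.5, 1.1]
grip_width: 0.0005
grip_force: 0.2
```

Request:
{"api": "carry_out", "payload": {"plan": [[[0, 0, 1, 0, 0, 0, 0], [0, 0, 0.5, 0, 0, 0, 0], [0, 0, 0, 0, 0, 0, 0], [0, 0, 0, 0, 0, 0, 0]]]}}

```text
time_s: 5.03
ee_pos: [0.473, 0.1956, 0.0539]
eef_rot: [3.141, -0.0, 1.231]
force: [-4.0, -4.1, 14.0]
grip_width: 0.0002
grip_force: 7.3
```

Bottomed out at z = 0.054 with 14 N. I'll lift and check.

Request:
{"api": "carry_out", "payload": {"plan": [[[0, 0, -4, 0, 0, 0, 0], [0, 0, -12, 0, 0, 0, 0], [0, 0, -20, 0, 0, 0, 0], [0, 0, -25, 0, 0, 0, 0], [0, 0, -10, 0, 0, 0, 0], [0, 0, 0, 0, 0, 0, 0], [0, 0, 0, 0, 0, 0, 0]]]}}

```text
time_s: 5.62
ee_pos: [0.4726, 0.1956, 0.1234]
eef_rot: [-3.142, -0.0, 1.231]
force: [0.5, 0.5, -1.1]
grip_width: 0.0006
grip_force: 0.0
```

```bash
python3 - <<'E'
from h import *
go(.5047,-.1905,.12)
w=snap('wrist','w2')['pixels']; t=snap('scene','s2')['pixels']; 
o=np.zeros((600,640,3),np.uint8); o[:300,:480]=cv2.resize(w,(480,300)); o[300:,:450]=cv2.resize(t[100:200,280:430],(450,300),interpolation=cv2.INTER_CUBIC)
cv2.imwrite('pics/v2.png',o[:,:,::-1])
E
```

```text
pose [0.4726 0.1956 0.1234] [-3.142 -0.     1.231] F [ 0.5  0.5 -1.1] w 0.00059321771462616 t 5.6167 q [0.32 0.3  1.72 0.   1.12 0.66]
shift mm [-353.3  159.     3.3]
```

View pics/v2.png

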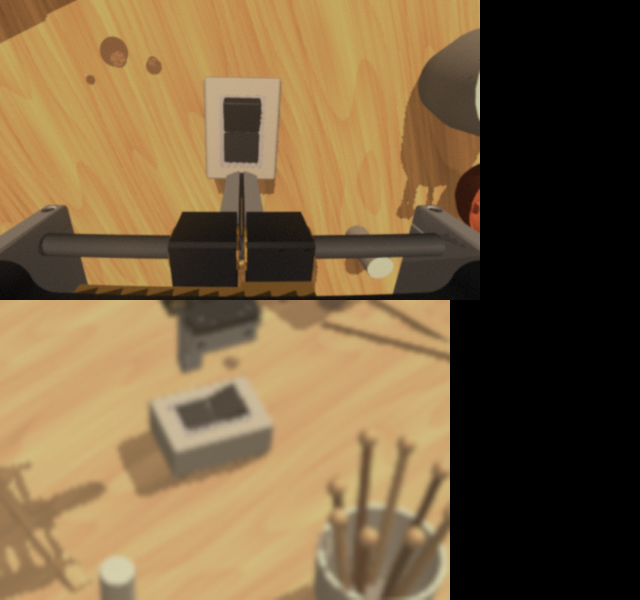

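The rocker has flipped: the far half now stands up and the box hasn't moved. Next is the square key.

Request:
{"api": "carry_out", "payload": {"plan": [[[-20, 9, 0, 0, 0, 0, 0], [-20, 9, 0, 0, 0, 0, 0], [-20, 9, 0, 0, 0, 0, 0], [-20, 9, 0, 0, 0, 0, 0], [-20, 9, 0, 0, 0, 0, 0], [-20, 9, 0, 0, 0, 0, 0], [-20, 9, 0, 0, 0, 0, 0], [-20, 9, 0, 0, 0, 0, 0], [-20, 9, 0, 0, 0, 0, 0], [-20, 9, 0, 0, 0, 0, 0], [-20, 9, 0, 0, 0, 0, 0], [-20, 9, 0, 0, 0, 0, 0], [-20, 9, 0, 0, 0, 0, 0], [-20, 9, 0, 0, 0, 0, 0], [-20, 9, 0, 0, 0, 0, 0], [-20, 9, 0, 0, 0, 0, 0], [-20, 9, 0, 0, 0, 0, 0], [-13, 6, 0, 0, 0, 0, 0], [0, 0, 0, 0, 0, 0, 0], [0, 0, 0, 0, 0, 0, 0]]]}}

```text
time_s: 7.38
ee_pos: [0.5046, -0.1903, 0.123]
eef_rot: [-3.14, -0.0, 1.23]
force: [0.1, 0.7, 0.5]
grip_width: 0.0004
grip_force: 0.0
```

```bash
python3 - <<'E'
from h import *
go(.5047,-.1905,.064)
w=snap('wrist','w3')
E
```

```text
pose [ 0.5046 -0.1903  0.123 ] [-3.14 -0.    1.23] F [0.1 0.7 0.5] w 0.0003792127817997545 t 7.3833 q [-0.43  0.36  1.64  0.    1.14 -0.09]
shift mm [-0.2  0.3 59. ]
```

View pics/w3.png

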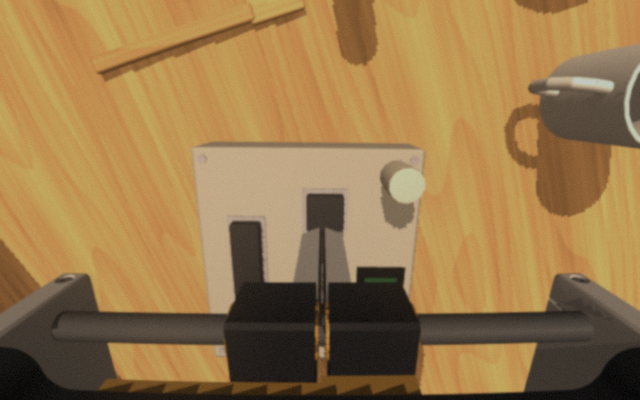

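The wrist view shows the tips at (322,230), in line with the square key (307-344, 193-230), and the post at (405,186) is clear. Pressing.

Request:
{"api": "carry_out", "payload": {"plan": [[[0, 0, 20, 0, 0, 0, 0], [0, 0, 20, 0, 0, 0, 0], [0, 0, 14, 0, 0, 0, 0], [0, 0, 4, 0, 0, 0, 0], [0, 0, 2, 0, 0, 0, 0], [0, 0, 2, 0, 0, 0, 0], [0, 0, 2, 0, 0, 0, 0], [0, 0, 2, 0, 0, 0, 0], [0, 0, 2, 0, 0, 0, 0], [0, 0, 1, 0, 0, 0, 0], [0, 0, 1, 0, 0, 0, 0], [0, 0, 0, 0, 0, 0, 0], [0, 0, 0, 0, 0, 0, 0]]]}}

```text
time_s: 8.52
ee_pos: [0.5053, -0.1904, 0.0542]
eef_rot: [3.141, -0.0, 1.231]
force: [1.7, 1.3, 4.1]
grip_width: -0.0002
grip_force: 1.8
```

Request:
{"api": "carry_out", "payload": {"plan": [[[0, 0, 1, 0, 0, 0, 0], [0, 0, 0, 0, 0, 0, 0], [0, 0, 0, 0, 0, 0, 0]]]}}

```text
time_s: 8.77
ee_pos: [0.5053, -0.1904, 0.054]
eef_rot: [3.14, 0.0, 1.231]
force: [-2.8, 2.8, 15.2]
grip_width: 0.0004
grip_force: 7.0
```

Bottomed out. I'll lift and move over the bar key.

Request:
{"api": "carry_out", "payload": {"plan": [[[0, 0, -4, 0, 0, 0, 0], [0, 0, -12, 0, 0, 0, 0], [0, 0, -20, 0, 0, 0, 0], [0, 0, -20, 0, 0, 0, 0], [-14, -18, -12, 0, 0, 0, 0], [-14, -18, 0, 0, 0, 0, 0], [-14, -18, 0, 0, 0, 0, 0], [-12, -16, 0, 0, 0, 0, 0], [0, 0, 0, 0, 0, 0, 0], [0, 0, 0, 0, 0, 0, 0]]]}}

```text
time_s: 9.6
ee_pos: [0.4207, -0.2183, 0.1217]
eef_rot: [3.141, 0.0, 1.229]
force: [-0.2, -0.1, -0.1]
grip_width: 0.0008
grip_force: 0.0
```

```bash
python3 - <<'E'
from h import *
go(.4204,-.218,.064)
w=snap('wrist','w4')
E
```

```text
pose [ 0.4207 -0.2183  0.1217] [3.141 0.    1.229] F [-0.2 -0.1 -0.1] w 0.0007755499643060273 t 9.6 q [-0.56  0.22  1.83 -0.    1.09 -0.21]
shift mm [ 0.2 -0.4 57.7]
```

View pics/w4.png

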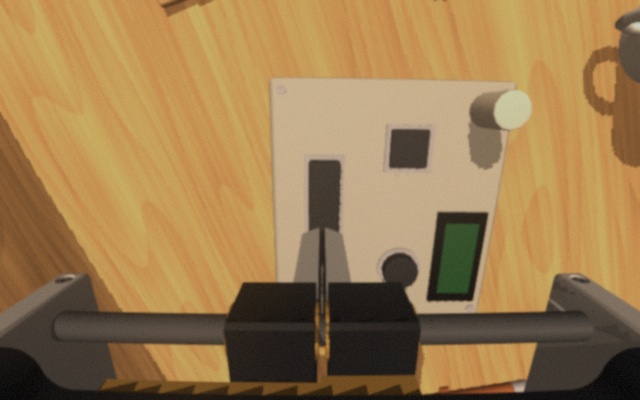

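The square key at (409,149) sits low, the post hasn't moved, and the tips are centred over the bar (columns 308-341). I'll press and hold the bar.

Request:
{"api": "carry_out", "payload": {"plan": [[[0, 0, 20, 0, 0, 0, 0], [0, 0, 20, 0, 0, 0, 0], [0, 0, 14, 0, 0, 0, 0], [0, 0, 4, 0, 0, 0, 0], [0, 0, 3, 0, 0, 0, 0], [0, 0, 3, 0, 0, 0, 0], [0, 0, 3, 0, 0, 0, 0], [0, 0, 1.5, 0, 0, 0, 0], [0, 0, 0, 0, 0, 0, 0], [0, 0, 0, 0, 0, 0, 0], [0, 0, 0, 0, 0, 0, 0]]]}}

```text
time_s: 10.57
ee_pos: [0.4217, -0.2179, 0.054]
eef_rot: [3.14, 0.0, 1.231]
force: [-4.5, 5.5, 16.2]
grip_width: 0.0002
grip_force: 8.4
```

Request:
{"api": "carry_out", "payload": {"plan": [[[0, 0, 0, 0, 0, 0, 0], [0, 0, 0, 0, 0, 0, 0], [0, 0, 0, 0, 0, 0, 0], [0, 0, 0, 0, 0, 0, 0], [0, 0, 0, 0, 0, 0, 0], [0, 0, 0, 0, 0, 0, 0], [0, 0, 0, 0, 0, 0, 0], [0, 0, 0, 0, 0, 0, 0], [0, 0, 0, 0, 0, 0, 0], [0, 0, -4, 0, 0, 0, 0], [0, 0, -12, 0, 0, 0, 0], [0, 0, -20, 0, 0, 0, 0], [0, 0, -25, 0, 0, 0, 0], [0, 0, -25, 0, 0, 0, 0], [0, 0, -20, 0, 0, 0, 0], [0, 0, 0, 0, 0, 0, 0], [0, 0, 0, 0, 0, 0, 0], [0, 0, 0, 0, 0, 0, 0]]]}}

```text
time_s: 12.07
ee_pos: [0.4208, -0.2177, 0.1578]
eef_rot: [-3.141, -0.0, 1.231]
force: [0.3, 0.1, -0.4]
grip_width: 0.0003
grip_force: 0.0
```

```bash
python3 - <<'E'
from h import *
go(.4204,-.218,.1)
w=snap('wrist','w5')['pixels'];s=snap('scene','s5')['pixels']
o=np.zeros((600,640,3),np.uint8); o[:300,:480]=cv2.resize(w,(480,300)); o[300:,:600]=cv2.resize(s[90:290,150:550],(600,300),interpolation=cv2.INTER_CUBIC)
cv2.imwrite('pics/v5.png',o[:,:,::-1])
E
```

```text
pose [ 0.4208 -0.2177  0.1578] [-3.141 -0.     1.231] F [ 0.3  0.1 -0.4] w 0.0003440223351437617 t 12.0667 q [-0.55  0.18  1.79 -0.    1.18 -0.21]
shift mm [-0.4 -0.2 57.8]
```

View pics/v5.png

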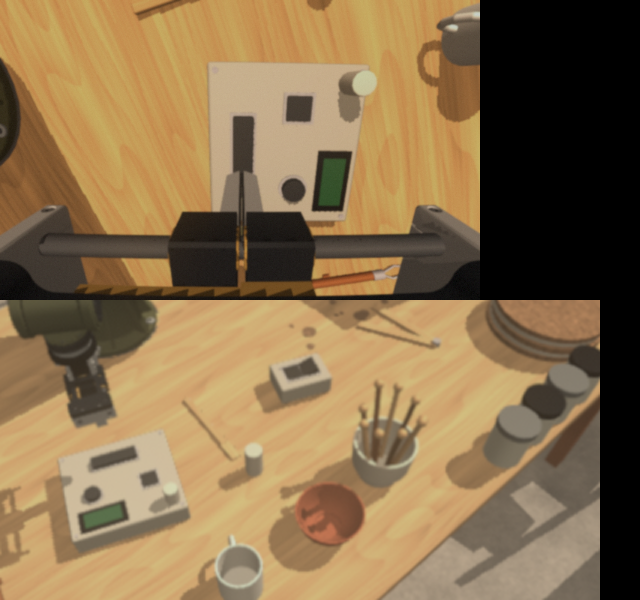

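The bar is back out, the square key is in, the rocker is over, and the posts, knife and other items stand where they were. The arm touches nothing. Handing in.

```bash
python3 -c "
from h import *; print(ctrl.hand_in())"
```

```text
the job is handed in; nothing more can be done
None
```

The rocker, square key and bar key were pressed in that order, the bar sprang back out, nothing else visibly moved, and the job is handed in; the hand-in returned no verdict.

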